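# Find the heavy side of a clutch basket on the balancing stand

### The job

The clutch basket on the balancing stand is heavier on one side, which cannot be seen. Grip the crank handle, turn the basket slowly through at least one full turn and feel where the load pulls, then bring the heavy side straight down and finish while still gripping the handle there, at rest. Leave the other loose parts on the bench where they are.

Things in the scene. Friction and masses are not known exactly. Their poses are not given: they have to be found in the camera images.
- hub (a point): point on the turning axis, in the middle of the crank's hub, 110 mm above the bench. Axes: x along the level arbor, from the crank to the bearing post, roughly away from the robot; y level, to the left; z up. The crank's steel bar (10 mm thick, reaching 50 mm to one side) turns about this point, in front of the clutch basket
- basket_front (a point): middle of the front of the clutch basket (toothed metal drum, 121 mm across, 47 mm long, on the same arbor), 48 mm behind the hub point. Behind it a dark flange and a grey bearing post, all on a grey base plate 200 x 150 x 12 mm that is fixed to the bench and reaches from 20 mm in front of the hub point to 180 mm behind it
- crank_handle: black round grip of the crank, 15 to 18 mm thick, 54 mm long, on a thin pin, parallel to the arbor (its own x axis), sticking out towards the robot. Origin: its middle, 55 mm in front of the hub point and 40 mm off the axis; it runs on a circle of 40 mm radius, 70 to 150 mm above the bench. It spins freely on its own pin, so the gripper need not turn with the crank
- rotor (a joint): angle of arbor, basket and crank (rad): 0 with the grip straight up, growing clockwise seen from the robot, no stops, counts on past a turn; starts within 0.9 of 0. Even bearing drag of 0.26 N m, so it stays where it is left. The heavy side, at an unknown angle to the crank, pulls 0.16 to 0.22 N m when level with the axis: 1 to 12 N at the grip, most while it is lifted, least while it goes down
- piston_1_mid (a point): bystander: piston standing on the bench, 66 x 67 x 57 mm; its centre
- con_rod_mid (a point): bystander: connecting rod lying flat on the bench, 82 x 172 x 20 mm; its centre

How it is judged:
On the way:
1. the basket has been turned through about a full turn (5.2 rad or more from the grip-up position, either way) by the gripped handle ((value of joint rotor above 5.2 rad or value of joint rotor below -5.2 rad) and contact force between the fingers and crank_handle above 1 N), for 0.1 s.
At the end, for the whole second after the job is handed in: the heavy side stands within 20 degrees of straight down, the basket is at rest and the fingers still grip the crank handle (more than 3 N) (height (world z) of heavy below 0.0677 m and contact force between the fingers and crank_handle above 3 N and velocity of joint rotor between -0.1 and 0.1 rad/s); the arm keeps its last pose, push and grip.
It fails at once if the basket was spun fast (over 5 rad/s) (velocity of joint rotor above 5 rad/s or velocity of joint rotor below -5 rad/s).
It fails at once if a loose part on the bench was moved by more than 20 mm (distance of any of piston_1_mid, con_rod_mid from where it was at the start of the episode above 0.02 m).
It also fails if it takes over 58 s, if anything falls off the work surface, if the arm or the gripper's body presses on something with over 40 N, if the wrist force passes 120 N, or if a joint passes its speed limit or range.

### The arm

A 6-joint arm with a two-finger parallel gripper is mounted at the origin on a cart in front of the work surface, level with it; the furniture and walls round the work are solid. World frame = base frame: x ahead of the robot, y to its left, z up, the work surface at z = 0. Lengths are in m, angles in rad, forces in N, time in s.
With the tool pointing down it reaches from about 0.35 to 0.875 m from the base axis. Payload 4.2 kg.
Tool frame: the origin (TCP) lies on the centre line of the jaws, within the pads' length; the fingertips stand r.tip_extent ahead of it and the grasp point (between the pads) lies 8 mm behind it (r.tip_extent is the distance from the TCP to the fingertips, in m); z points along the fingers, x is the direction in which the jaws open and shut, and the axes are right-handed (so a half turn about z gives the same grasp; the last joint's range is limited). The gripper opens to 85 mm and grips with 20 to 120 N. Pads are 22 mm wide; open, the fingers measure 114 mm over their backs; the gripper's body (76 mm by 85 mm) begins 54 mm behind the grasp point. The pads swing forward as they close: fully open they stand 13 mm farther back than shut.
Start: joints at [-1.069, 0.385, 0.008, 0, -1.194, -0.259], TCP at [0.15, -0.607, 0.242] pointing down, gripper open.
Joint ranges: [-3.14, 3.14], [-1.21, 2.06], [-1.07, 1.41], [-3.16, 2.05], [-2.99, -0.16], [-3.1, 3.1]. Speed limits (rad/s): [2.79, 2.79, 3.14, 3.14, 3.14, 3.14].

### API

Orientations are given as a rotation vector (axis times angle).
In Python, from plant import monitor, cams, order, r gives the robot as it stands.
- The arm moves only by the tool arm_command, never from a script. Its argument "rows" is a list of rows, each an object of numbers: "x", "y", "z": the shift along the tool's x, y, z normalised to -1 to 1, where 1 is 0.15 m; "wx", "wy", "wz": the turn, a rotation vector about the tool's x, y, z normalised to -1 to 1, where 1 is 360 degrees; "grip": the opening, from 0 (shut) to 1 (fully open). A call has 1 to 8 rows; each row shifts and turns the commanded pose from where the row before left it, along the tool's axes as they then stand; what a row does not reach is not made up. A row lasts 1/8 s, in which the tool goes at most 62.5 mm and 10.7 degrees, less where a joint would pass 70% of its speed; a pose out of reach is approached as far as the arm can. A call with a number of a shift or a turn outside -1 to 1 is refused whole. A call with a gripper value outside its range is refused whole. The fingers move at their own pace and stop on an object; "grip_force" is the grip in N (left out, the last holds). Time passes only in rows, so rows that do not move let the fingers close. It gives the time, the measured TCP pose, the force and the opening at its end, in the units of the state.
- monitor.get_obs(): the state, without advancing time (a new reading comes with each control period).
- cams.capture(name): name is "side" or "top"; returns a dict with "pixels" (420x560x3 uint8, blue, green, red), "vertical_fov" (degrees; the focal length in pixels is half the picture's height over the tangent of half this angle, whatever the lens; pixels are square), "cx", "cy" (the principal point, pixels), "world_from_camera" (4x4, takes a point from camera to world coordinates). Camera axes: x right, y down, z forward; pixel columns grow to the right and rows downward; lengths in m; the calibration is good to about 2 mm. A picture is of the moment at which its call begins. There is no depth.
- order.finish_job(): hands the job in, once; it reports no verdict.
Trained networks look in a picture, given as the dict that the camera call returned (one of the last four; its "shot" number tells which), for a name from the list of things; names that differ only in an ending like _2 or _b are one class to them, and where a whole thing is asked for, a point or a joint stands for the part that bears it (a point fixed in the world has none). Each returns a list of dicts, best first, with "score" (0 to 1); they miss things now and then, are a little off and sometimes report something else, mostly with a low value. They report only what shows in the picture. A call takes as long as a camera call.
- cams.spot_in(picture, thing): "location" ([x, y, z] in m, in world coordinates, good to about 4 mm: the middle of the surface that is visible of it).
- cams.cut_out(picture, thing): "pixels" (420x560 bool, what is visible of it).
The state is a dict: "time_s": time; "joint_pos": joint angles; "qd": joint speeds; "tau": joint torques, N m; "position": TCP position; "tcp_rot": TCP orientation; "contact_force": force on the tool from outside, world axes, zero at the start; "wrist_torque": the same for the moment, N m; "grip_width": finger opening in m.
Only numpy, scipy, OpenCV 4.12 (cv2) and the standard library are available. Lean on these libraries where they do the work, as an engineer would, in place of code of your own. Each camera call takes 0.05 s, during which the arm holds its last target.

## Working session

There is one attempt and no reset: what is moved stays moved. The work goes in short steps, Python scripts to look and compute and a tool call to move; the robot and the scene stay as the last step left them, time stands still between calls to the robot, and variables do not carry over. Pictures are saved under pics/ and viewed, and the job is handed in when it is done.

Besides the shell and the picture viewer there is one more tool, called by a JSON object that holds its "name" and its "arguments". arm_command: Moves the arm, as the interface text tells. Its arguments: {"type":"object","properties":{"rows":{"type":"array"},"grip_force":{"type":"number"}},"required":["rows"]}

```bash
ls; mkdir -p pics; cat > h.py <<'E'
from plant import monitor, cams, order, r
import numpy as np, cv2
from scipy.spatial.transform import Rotation as R
def proj(p,d):
    W=np.array(d["world_from_camera"]);c=np.linalg.inv(W)@np.append(p,1)
    f=210/np.tan(np.radians(d["vertical_fov"])/2)
    return d["cx"]+f*c[0]/c[2],d["cy"]+f*c[1]/c[2]
E
python3 - <<'E'
from h import *
o=monitor.get_obs()
for k in o: print(k,np.round(o[k],3))
print(r.tip_extent, R.from_rotvec(o["tcp_rot"]).as_matrix().round(3))
for n in ["side","top"]:
    d=cams.capture(n); cv2.imwrite(f"pics/{n}0.png",d["pixels"])
    W=np.array(d["world_from_camera"]); print(n,W[:3,3],W[:3,2],d["vertical_fov"])
    for t in ["hub","basket_front","crank_handle","rotor","piston_1_mid","con_rod_mid"]:
        try: print(t,[(np.round(q["location"],3),round(q["score"],2)) for q in cams.spot_in(d,t)[:2]])
        except Exception as e: print(t,e)
E
```

```text
pics
time_s 0.0
joint_pos [-1.069e+00  3.860e-01  7.000e-03 -1.000e-03 -1.194e+00 -2.590e-01]
qd [ 0.     0.    -0.001  0.002  0.001  0.001]
tau [-2.0000e-03 -3.9229e+01  1.8840e+01  4.1860e+00 -5.0000e-03 -0.0000e+00]
position [ 0.15  -0.606  0.241]
tcp_rot [-1.935e+00 -2.472e+00 -2.000e-03]
contact_force [ 0.171 -0.598  0.206]
wrist_torque [ 0.006  0.049 -0.04 ]
grip_width 0.085
0.011 [[-0.24   0.971 -0.001]
 [ 0.971  0.24   0.002]
 [ 0.002 -0.    -1.   ]]
side [ 0.45668695 -0.62556316  0.58118649] [ 0.05711721  0.85908323 -0.50863899] 44.171450040772704
hub [(array([0.65 , 0.069, 0.035]), 0.83)]
basket_front [(array([0.655, 0.067, 0.032]), 0.98)]
crank_handle [(array([0.53 , 0.081, 0.14 ]), 0.53)]
rotor [(array([0.648, 0.068, 0.133]), 0.68)]
piston_1_mid [(array([0.468, 0.356, 0.041]), 0.55)]
con_rod_mid [(array([0.351, 0.344, 0.019]), 0.57)]
top [0.47305387 0.19206146 0.98514663] [ 0.05550591  0.01589673 -0.9983318 ] 57.158150587478545
hub [(array([0.645, 0.096, 0.074]), 0.62)]
basket_front [(array([0.643, 0.096, 0.071]), 0.58)]
crank_handle [(array([0.526, 0.089, 0.146]), 0.65)]
rotor [(array([0.649, 0.084, 0.149]), 0.94)]
piston_1_mid [(array([0.471, 0.38 , 0.059]), 0.75)]
con_rod_mid [(array([0.357, 0.352, 0.016]), 0.93)]
```

View pics/side0.png

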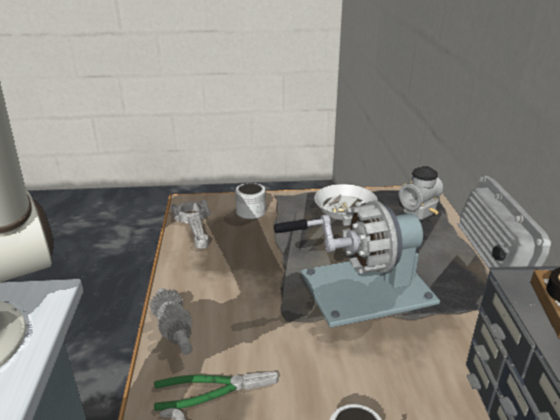

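View pics/top0.png

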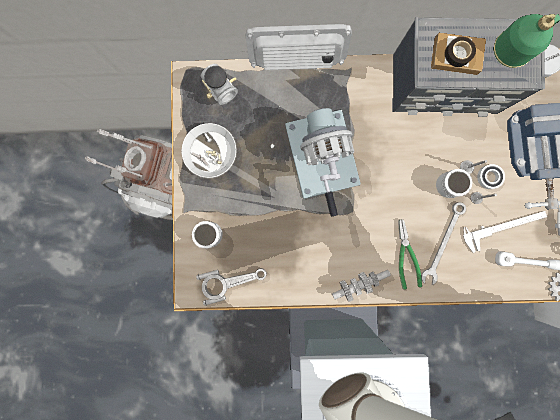

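```bash
python3 - <<'E'
from h import *
a=cv2.imread("pics/side0.png")[160:340,260:460]; cv2.imwrite("pics/sz.png",cv2.resize(a,None,fx=3.3,fy=3.3,interpolation=2))
a=cv2.imread("pics/top0.png")[95:225,280:370]; cv2.imwrite("pics/tz.png",cv2.resize(a,None,fx=4.5,fy=4.5,interpolation=2))
for n in ["side","top"]:
    d=cams.capture(n)
    q=cams.cut_out(d,"crank_handle")
    m=np.array(q[0]["pixels"]).astype(np.uint8); v,u=np.nonzero(m)
    print(n,q[0]["score"],m.sum(),u.min(),u.max(),v.min(),v.max(),cv2.fitLine(np.c_[u,v].astype(np.float32),2,0,.01,.01).ravel(), cv2.minAreaRect(np.c_[u,v].astype(np.float32)))
    np.savez(f"{n}.npz",W=d["world_from_camera"],f=d["vertical_fov"],c=[d["cx"],d["cy"]],m=m)
E
```

```text
side 0.64 335 274 307 219 232 [ 9.9022949e-01 -1.3944735e-01  2.9063284e+02  2.2581792e+02] ((290.52740478515625, 225.70082092285156), (10.448756217956543, 33.91341781616211), 82.23483276367188)
top 0.5 171 325 336 192 216 [2.3946688e-01 9.7090453e-01 3.3083041e+02 2.0389473e+02] ((330.8344421386719, 203.9213104248047), (24.5072078704834, 7.271999359130859), 76.75948333740234)
```

View pics/sz.png

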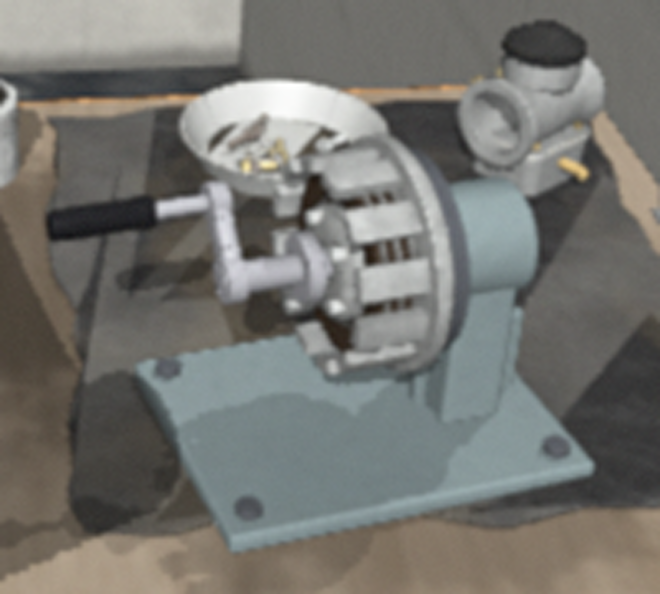

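View pics/tz.png

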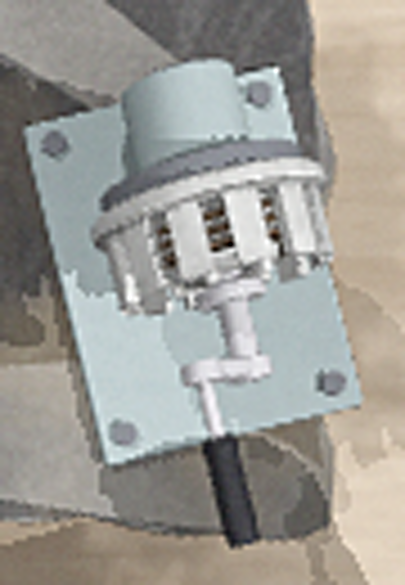

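```bash
python3 - <<'E'
from h import *
from scipy.optimize import least_squares
C={n:dict(np.load(n+".npz")) for n in ["side","top"]}
D={n:dict(world_from_camera=c["W"],vertical_fov=float(c["f"]),cx=c["c"][0],cy=c["c"][1]) for n,c in C.items()}
obs=[("top",-.02,.075,303.8,198.8),("top",-.02,-.075,360,185.4),("top",.18,.075,285.6,123.9),("top",.18,-.075,342.7,109.9),
("side",-.02,.075,301.8,272.1),("side",-.02,-.075,330.3,322.7),("side",.18,-.075,439.4,300.9)]
def P(q,l):
    c,s=np.cos(q[2]),np.sin(q[2]); return np.array([q[0]+c*l[0]-s*l[1],q[1]+s*l[0]+c*l[1],l[2]])
def res(q): return np.concatenate([np.subtract(proj(P(q,(x,y,.012)),D[n]),(u,v)) for n,x,y,u,v in obs])
s=least_squares(res,[.6,.07,.2]);print(s.x,res(s.x).round(1).reshape(-1,2).tolist())
q=s.x
def hp(th,q,x=-.055): return P(q,(x,-.04*np.sin(th),.11+.04*np.cos(th)))
ctr=dict(side=(290.53,225.7),top=(330.83,203.92))
def r2(v): return np.concatenate([np.subtract(proj(hp(v[0],q),D[n]),ctr[n]) for n in D])
t=least_squares(r2,[0.]);print("theta",t.x,r2(t.x),hp(t.x[0],q))
def r3(v): return np.r_[res(v[:3]),2*np.concatenate([np.subtract(proj(hp(v[3],v),D[n]),ctr[n]) for n in D])]
t=least_squares(r3,[*q,0]);print("joint",t.x,r3(t.x)[-4:]/2,hp(t.x[3],t.x))
# triangulated handle
g=least_squares(lambda p:np.concatenate([np.subtract(proj(p,D[n]),ctr[n]) for n in D]),[.53,.09,.14]);print(g.x,g.cost)
E
```

```text
[0.58640914 0.06728254 0.21041781] [[0.6, -0.5], [2.1, -1.0], [0.2, -1.3], [0.1, -1.1], [-2.4, -3.0], [-1.2, 0.4], [0.8, -0.8]]
theta [-0.80692834] [-1.20910953  0.81277878  0.90382466  0.24448349] [0.52658873 0.08404428 0.1376688 ]
joint [ 0.58728435  0.06846057  0.20412031 -0.79896472] [-0.65457803  0.23271999  0.29111771 -0.21187054] [0.52761553 0.08538202 0.13789796]
[0.52818306 0.0859734  0.13790128] 0.16527966498238644
```

{"name": "arm_command", "arguments": {"rows": [{"z":-0.3,"grip":1},{"z":-0.3,"grip":1},{"wz":0.006,"grip":1},{"wx":-0.028,"grip":1},{"wx":-0.028,"grip":1},{"grip":1}], "grip_force": 80}}

```text
schema error: expected keys x, y, z, wx, wy, wz, grip
```

```bash
cat >> h.py <<'E'
H=np.array([.5873,.0685,.11]); YAW=.204
EX=np.array([np.cos(YAW),np.sin(YAW),0]);EY=np.array([-np.sin(YAW),np.cos(YAW),0]);EZ=np.array([0,0,1.])
def st(pr=True):
    o=monitor.get_obs();M=R.from_rotvec(o["tcp_rot"]).as_matrix();p=np.array(o["position"])
    g=p-.008*M[:,2]-H
    F=np.array(o["contact_force"])
    if pr: print("t",round(o["time_s"],2),"pos",p.round(4),"hubframe grasp",np.round([g@EX,g@EY,g@EZ],4),"F hub",np.round([F@EX,F@EY,F@EZ],2),"w",round(o["grip_width"],4), "th", round(np.arctan2(-(g@EY),g@EZ),3),"r",round(np.hypot(g@EY,g@EZ),4))
    return o,M,p,g
def to(hx,hy,hz): # shift in tool units to bring grasp pt to hub-frame position
    o,M,p,g=st(); d=H+hx*EX+hy*EY+hz*EZ-(H+g); print("shift tool /0.15",(M.T@d/.15).round(3), np.linalg.norm(d))
E
python3 - <<'E'
from h import *
o,M,p,g=st();print(M.round(3),o["joint_pos"])
to(-.06,.0287,.12)
E
```

```text
t 0.9 pos [ 0.1503 -0.6067  0.2424] hubframe grasp [-0.5647 -0.5726  0.1404] F hub [-0.03 -0.69 -0.14] w 0.0855 th 1.33 r 0.5896
[[-0.24   0.971  0.   ]
 [ 0.971  0.24  -0.   ]
 [-0.     0.    -1.   ]] [-1.06943187e+00  3.84641246e-01  7.91579505e-03 -7.77924217e-06
 -1.19398775e+00 -2.58586702e-01]
t 0.9 pos [ 0.1503 -0.6067  0.2424] hubframe grasp [-0.5647 -0.5726  0.1404] F hub [-0.03 -0.69 -0.14] w 0.0855 th 1.33 r 0.5896
shift tool /0.15 [3.875 3.518 0.135] 0.7853426390309728
```

All keys are needed in each row.

{"name": "arm_command", "arguments": {"rows": [{"x":0,"y":0,"z":-0.3,"wx":0,"wy":0,"wz":0,"grip":1},{"x":0,"y":0,"z":-0.3,"wx":0,"wy":0,"wz":0.006,"grip":1},{"x":0,"y":0,"z":0,"wx":-0.028,"wy":0,"wz":0,"grip":1},{"x":0,"y":0,"z":0,"wx":-0.028,"wy":0,"wz":0,"grip":1},{"x":0,"y":0,"z":0,"wx":0,"wy":0,"wz":0,"grip":1}], "grip_force": 80}}

```text
time_s: 1.52
position: [0.1479, -0.6076, 0.3325]
tcp_rot: [1.83, 2.239, 0.398]
contact_force: [0.1, -0.2, -0.0]
grip_width: 0.085
```

```bash
python3 - <<'E'
from h import *
o,M,p,g=st();print(M.round(3),o["joint_pos"])
to(-.06,.0287,.12)
E
```

```text
t 1.52 pos [ 0.1479 -0.6076  0.3325] hubframe grasp [-0.57  -0.573  0.23 ] F hub [ 0.   -0.25 -0.01] w 0.085 th 1.189 r 0.6175
[[-0.199  0.92   0.338]
 [ 0.98   0.187  0.068]
 [-0.     0.345 -0.939]] [-1.24901745  0.35271036  0.27157    -0.3521344  -1.45243347 -0.08568328]
t 1.52 pos [ 0.1479 -0.6076  0.3325] hubframe grasp [-0.57  -0.573  0.23 ] F hub [ 0.   -0.25 -0.01] w 0.085 th 1.189 r 0.6175
shift tool /0.15 [4.023 2.926 1.855] 0.7964025999813834
```

{"name": "arm_command", "arguments": {"rows": [{"x":0.28,"y":0.2,"z":0.11,"wx":0,"wy":0,"wz":0,"grip":1},{"x":0.28,"y":0.2,"z":0.11,"wx":0,"wy":0,"wz":0,"grip":1},{"x":0.28,"y":0.2,"z":0.11,"wx":0,"wy":0,"wz":0,"grip":1},{"x":0.28,"y":0.2,"z":0.11,"wx":0,"wy":0,"wz":0,"grip":1},{"x":0.28,"y":0.2,"z":0.11,"wx":0,"wy":0,"wz":0,"grip":1},{"x":0.28,"y":0.2,"z":0.11,"wx":0,"wy":0,"wz":0,"grip":1},{"x":0.28,"y":0.2,"z":0.11,"wx":0,"wy":0,"wz":0,"grip":1},{"x":0.28,"y":0.2,"z":0.11,"wx":0,"wy":0,"wz":0,"grip":1}]}}

```text
time_s: 2.52
position: [0.3476, -0.2208, 0.2914]
tcp_rot: [1.823, 2.245, 0.397]
contact_force: [1.0, -0.8, -0.2]
grip_width: 0.0852
```

```bash
python3 - <<'E'
from h import *
to(-.06,.0287,.12)
E
```

```text
t 2.52 pos [ 0.3476 -0.2208  0.2914] hubframe grasp [-0.2961 -0.2348  0.189 ] F hub [ 0.85 -0.95 -0.2 ] w 0.0852 th 0.893 r 0.3014
shift tool /0.15 [1.753 1.324 0.973] 0.3604440751309223
```

{"name": "arm_command", "arguments": {"rows": [{"x":0.28,"y":0.2,"z":0.15,"wx":0,"wy":0,"wz":0,"grip":1},{"x":0.28,"y":0.2,"z":0.15,"wx":0,"wy":0,"wz":0,"grip":1},{"x":0.28,"y":0.2,"z":0.15,"wx":0,"wy":0,"wz":0,"grip":1},{"x":0.28,"y":0.2,"z":0.15,"wx":0,"wy":0,"wz":0,"grip":1},{"x":0.28,"y":0.2,"z":0.15,"wx":0,"wy":0,"wz":0,"grip":1},{"x":0.14,"y":0.1,"z":0.15,"wx":0,"wy":0,"wz":0,"grip":1},{"x":0,"y":0,"z":0,"wx":0,"wy":0,"wz":0,"grip":1},{"x":0,"y":0,"z":0,"wx":0,"wy":0,"wz":0,"grip":1}]}}

```text
time_s: 3.52
position: [0.4968, 0.0449, 0.2214]
tcp_rot: [1.824, 2.245, 0.398]
contact_force: [-0.0, -0.4, 0.9]
grip_width: 0.0854
```

```bash
python3 - <<'E'
from h import *
to(-.06,.0287,.0277)
for n in ["side","top"]:
    d=cams.capture(n); cv2.imwrite(f"pics/{n}1.png",cv2.resize(d["pixels"][80:340,200:480],None,fx=2.2,fy=2.2))
E
```

```text
t 3.52 pos [0.4968 0.0449 0.2214] hubframe grasp [-0.0962 -0.0048  0.1189] F hub [-0.11 -0.43  0.86] w 0.0854 th 0.04 r 0.119
shift tool /0.15 [0.223 0.018 0.654] 0.1036926733838014
```

View pics/side1.png

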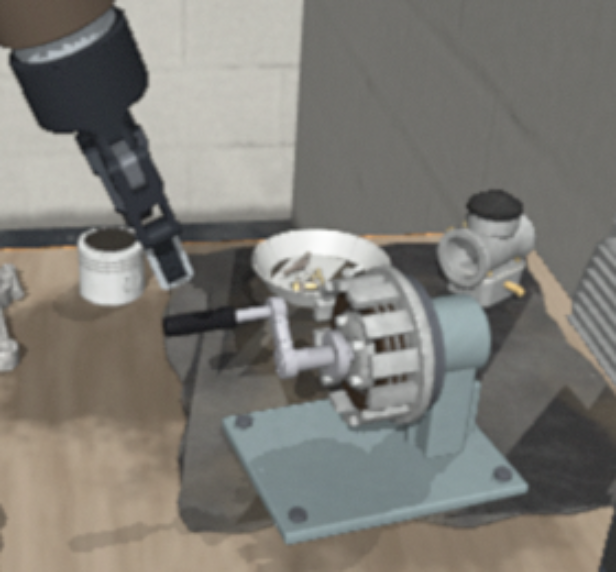

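View pics/top1.png

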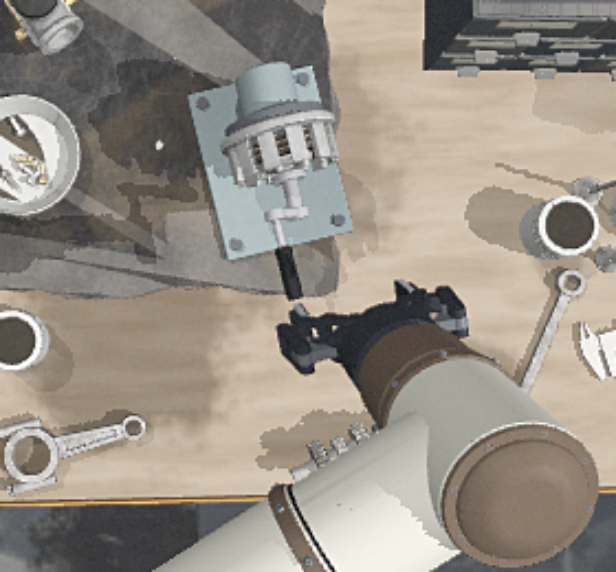

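{"name": "arm_command", "arguments": {"rows": [{"x":0.223,"y":0.018,"z":0,"wx":0,"wy":0,"wz":0,"grip":1},{"x":0,"y":0,"z":0.16,"wx":0,"wy":0,"wz":0,"grip":1},{"x":0,"y":0,"z":0.16,"wx":0,"wy":0,"wz":0,"grip":1},{"x":0,"y":0,"z":0.16,"wx":0,"wy":0,"wz":0,"grip":1},{"x":0,"y":0,"z":0.17,"wx":0,"wy":0,"wz":0,"grip":1},{"x":0,"y":0,"z":0,"wx":0,"wy":0,"wz":0,"grip":1},{"x":0,"y":0,"z":0,"wx":0,"wy":0,"wz":0,"grip":1}]}}

```text
time_s: 4.5
position: [0.5261, 0.0845, 0.1319]
tcp_rot: [1.826, 2.242, 0.401]
contact_force: [-0.5, -0.5, 0.9]
grip_width: 0.0855
```

```bash
python3 - <<'E'
from h import *
to(-.06,.0287,.0277)
for n in ["side","top"]:
    d=cams.capture(n); cv2.imwrite(f"pics/{n}2.png",cv2.resize(d["pixels"][130:290,230:400],None,fx=3.5,fy=3.5))
E
```

```text
t 4.5 pos [0.5261 0.0845 0.1319] hubframe grasp [-0.0595  0.028   0.0294] F hub [-0.56 -0.4   0.86] w 0.0855 th -0.761 r 0.0406
shift tool /0.15 [ 0.005 -0.007  0.01 ] 0.001932008033454351
```

View pics/side2.png

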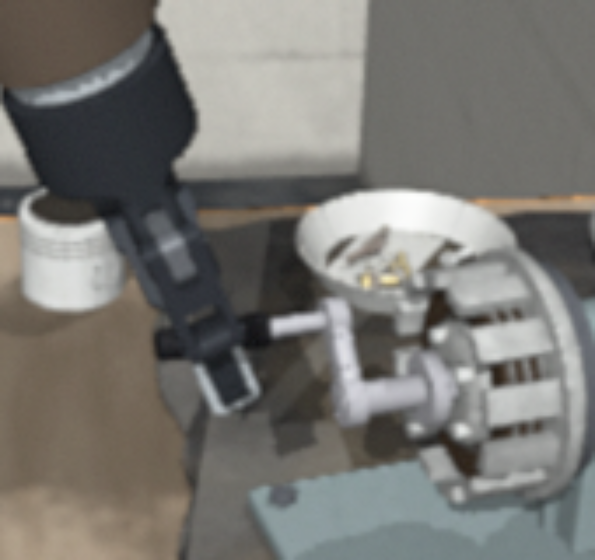

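View pics/top2.png

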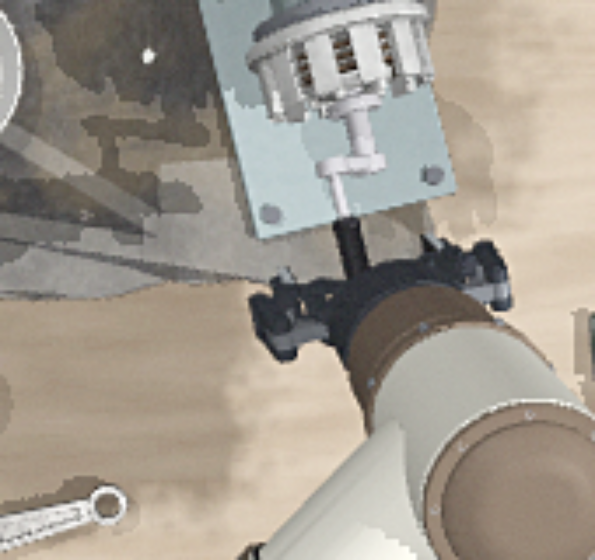

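{"name": "arm_command", "arguments": {"rows": [{"x":0,"y":0,"z":0,"wx":0,"wy":0,"wz":0,"grip":0},{"x":0,"y":0,"z":0,"wx":0,"wy":0,"wz":0,"grip":0},{"x":0,"y":0,"z":0,"wx":0,"wy":0,"wz":0,"grip":0},{"x":0,"y":0,"z":0,"wx":0,"wy":0,"wz":0,"grip":0},{"x":0,"y":0,"z":0,"wx":0,"wy":0,"wz":0,"grip":0},{"x":0,"y":0,"z":0,"wx":0,"wy":0,"wz":0,"grip":0},{"x":0,"y":0,"z":0,"wx":0,"wy":0,"wz":0,"grip":0},{"x":0,"y":0,"z":0,"wx":0,"wy":0,"wz":0,"grip":0}], "grip_force": 80}}

```text
time_s: 5.6
position: [0.5255, 0.0852, 0.1309]
tcp_rot: [1.824, 2.245, 0.4]
contact_force: [-4.9, 3.3, 4.2]
grip_width: 0.0149
```

```bash
python3 - <<'E'
from h import *
to(-.06,.0287,.0277);print(monitor.get_obs()["joint_pos"])
E
```

```text
t 5.6 pos [0.5255 0.0852 0.1309] hubframe grasp [-0.0599  0.0289  0.0284] F hub [-4.09  4.23  4.17] w 0.0149 th -0.795 r 0.0405
shift tool /0.15 [-0.001 -0.002  0.004] 0.0007034987243809138
[ 0.50283751  0.21162484 -0.74657633  0.3573587  -0.29192798 -2.19376336]
```

```bash
python3 - <<'E'
from h import *
print([a for a in dir(r) if not a.startswith("__")])
print([a for a in dir(monitor) if not a.startswith("__")])
E
```

```text
['IKError', 'tip_extent']
['get_obs']
```

```bash
cat > kin.py <<'E'
from h import *
from scipy.optimize import least_squares
import itertools
Rx=lambda a:R.from_euler('x',a).as_matrix();Ry=lambda a:R.from_euler('y',a).as_matrix();Rz=lambda a:R.from_euler('z',a).as_matrix()
def fk(q,k,s4=1,s6=1,off=0):
    a1,e,d1,a2,b,a3,c,d6=k
    M=Rz(q[0]);p=M@[a1,e,d1];M=M@Ry(q[1]);p=p+M@[0,0,a2];M=M@Ry(-q[2]);p=p+M@[a3,0,b];M=M@Rx(s4*q[3])@Ry(-q[4]);p=p+M@[0,c,0];M=M@Rx(s6*q[5]+off);p=p+M@[d6,0,0]
    return p,M
E
python3 - <<'E'
from kin import *
data=[([-1.06943187e+00,3.84641246e-01,7.91579505e-03,0,-1.19398775,-2.58586702e-01],[.1503,-.6067,.2424],np.array([[-0.24,.971,0],[.971,.24,0],[0,0,-1.]])),
([-1.24901745,.35271036,.27157,-.3521344,-1.45243347,-.08568328],[.1479,-.6076,.3325],np.array([[-.199,.92,.338],[.98,.187,.068],[0,.345,-.939]]))]
o=monitor.get_obs();data.append((o["joint_pos"],o["position"],R.from_rotvec(o["tcp_rot"]).as_matrix()))
for s4,s6 in itertools.product([1,-1],[1,-1]):
    print(s4,s6)
    zs=[np.degrees(np.arccos(np.clip(fk(q,np.zeros(8),s4,s6)[1][:,0]@M[:,2],-1,1))).round(2) for q,p,M in data]; print("z err deg",zs)
    for q,p,M in data: 
        m=fk(q,np.zeros(8),s4,s6)[1].T@M; print(m.round(2).tolist())
    f=lambda k:np.r_[np.concatenate([fk(q,k,s4,s6)[0]-p for q,p,M in data]),1e-3*(k-[0,.1,.3,.4,0,.4,0,.3])]
    g=least_squares(f,[0,.1,.3,.4,0,.4,0,.3]);print(g.x.round(3),np.abs(g.fun[:9]).max())
E
```

```text
1 1
z err deg [np.float64(0.0), np.float64(40.01), np.float64(11.56)]
[[-0.0, 0.0, 1.0], [0.49, 0.87, 0.0], [-0.87, 0.49, -0.0]]
[[-0.08, -0.64, 0.77], [0.23, 0.74, 0.64], [-0.97, 0.23, 0.08]]
[[0.19, -0.06, 0.98], [-0.53, -0.85, 0.06], [0.83, -0.53, -0.19]]
[ 0.781  0.127  0.496 -0.545 -0.012  0.035 -0.292 -0.278] 0.004072448410967183
1 -1
z err deg [np.float64(0.0), np.float64(40.01), np.float64(11.56)]
[[-0.0, 0.0, 1.0], [0.0, 1.0, -0.0], [-1.0, 0.0, -0.0]]
[[-0.08, -0.64, 0.77], [0.06, 0.76, 0.64], [-0.99, 0.1, -0.03]]
[[0.19, -0.06, 0.98], [-0.62, 0.77, 0.16], [-0.76, -0.64, 0.11]]
[ 0.781  0.127  0.496 -0.545 -0.012  0.035 -0.292 -0.278] 0.004072448410967183
-1 1
z err deg [np.float64(0.0), np.float64(0.0), np.float64(0.0)]
[[-0.0, 0.0, 1.0], [0.49, 0.87, 0.0], [-0.87, 0.49, -0.0]]
[[-0.0, 0.0, 1.0], [0.17, 0.99, -0.0], [-0.99, 0.17, 0.0]]
[[0.0, 0.0, 1.0], [-0.95, -0.32, 0.0], [0.32, -0.95, -0.0]]
[-0.     0.     0.16   0.565  0.     0.422 -0.16   0.287] 1.9611280852704915e-05
-1 -1
z err deg [np.float64(0.0), np.float64(0.0), np.float64(0.0)]
[[-0.0, 0.0, 1.0], [0.0, 1.0, -0.0], [-1.0, 0.0, -0.0]]
[[-0.0, 0.0, 1.0], [0.0, 1.0, -0.0], [-1.0, 0.0, 0.0]]
[[0.0, 0.0, 1.0], [0.0, 1.0, 0.0], [-1.0, 0.0, 0.0]]
[-0.     0.     0.16   0.565  0.     0.422 -0.16   0.287] 1.9611280852704915e-05
```

```bash
cat >> kin.py <<'E'
K=[0,0,.16,.565,0,.422,-.16,.287]
T0=np.array([[0,0,1],[0,1,0],[-1,0,0.]])
def FK(q):
    p,M=fk(q,K,-1,-1);return p,M@T0
def IK(p,M,q0):
    def f(q):
        a,b=FK(q);return np.r_[(a-p)*5,R.from_matrix(b@M.T).as_rotvec()]
    s=least_squares(f,q0,xtol=1e-12);return s.x,np.abs(s.fun).max()
E
python3 - <<'E'
from kin import *
o,M,p,g=st();q0=np.array(o["joint_pos"])
for tilt in [20,10,0,-10,-20]:
    t=np.radians(tilt);z=np.sin(t)*EX-np.cos(t)*EZ;x=EY;Mt=np.c_[x,np.cross(z,x),z]
    q=q0.copy()
    for tt in np.linspace(20,tilt,5):
        t=np.radians(tt);z=np.sin(t)*EX-np.cos(t)*EZ;Mt=np.c_[x,np.cross(z,x),z]
        q,e=IK(H-.06*EX+EY*.0287+EZ*.0277+.008*z,Mt,q)
    Q=[]
    for th in np.linspace(-.8,2*np.pi-.8,37):
        q,e=IK(H-.06*EX+.04*(-np.sin(th)*EY+np.cos(th)*EZ)+.008*z,Mt,q);Q.append(np.r_[q,e])
    Q=np.array(Q);print(tilt,Q[:,:6].min(0).round(2),Q[:,:6].max(0).round(2),"maxstep/10deg",np.abs(np.diff(Q[:,:6],axis=0)).max(0).round(2),Q[:,6].max())
E
```

```text
t 5.6 pos [0.5255 0.0852 0.1309] hubframe grasp [-0.0599  0.0289  0.0284] F hub [-4.09  4.23  4.17] w 0.0149 th -0.795 r 0.0405
20 [ 0.33  0.2  -0.94  0.18 -0.36 -2.78] [ 0.51  0.33 -0.67  1.07 -0.05 -1.9 ] maxstep/10deg [0.1  0.01 0.06 0.31 0.07 0.22] 0.028392810952726902
10 [ 0.35  0.25 -0.61  0.05 -0.65 -1.97] [ 0.52  0.38 -0.5   0.11 -0.43 -1.75] maxstep/10deg [0.01 0.01 0.01 0.01 0.02 0.02] 4.891587551680843e-09
0 [ 0.33  0.32 -0.44 -0.   -0.89 -1.86] [ 0.49  0.43 -0.36  0.   -0.7  -1.7 ] maxstep/10deg [0.01 0.01 0.01 0.   0.02 0.01] 2.220446049250313e-15
-10 [ 0.32  0.4  -0.31 -0.05 -1.11 -1.8 ] [ 0.46  0.5  -0.23 -0.02 -0.93 -1.68] maxstep/10deg [0.01 0.01 0.01 0.   0.02 0.01] 2.220446049250313e-15
-20 [ 0.31  0.49 -0.19 -0.09 -1.31 -1.77] [ 0.44  0.58 -0.12 -0.04 -1.15 -1.66] maxstep/10deg [0.01 0.01 0.01 0.   0.01 0.01] 3.3306690738754696e-15
```

{"name": "arm_command", "arguments": {"rows": [{"x":0,"y":0,"z":0,"wx":0,"wy":0,"wz":0,"grip":0.4},{"x":0,"y":0,"z":0,"wx":0,"wy":0,"wz":0,"grip":0.4},{"x":0,"y":0,"z":0,"wx":0.014,"wy":0,"wz":0,"grip":0.4},{"x":0,"y":0,"z":0,"wx":0.014,"wy":0,"wz":0,"grip":0.4},{"x":0,"y":0,"z":0,"wx":0,"wy":0,"wz":0,"grip":0.4}]}}

```text
time_s: 6.22
position: [0.5277, 0.0854, 0.1311]
tcp_rot: [1.908, 2.343, 0.211]
contact_force: [-0.9, 0.1, 0.3]
grip_width: 0.0343
```

```bash
python3 - <<'E'
from h import *
to(-.06,.0287,.0280);print(monitor.get_obs()["joint_pos"])
E
```

```text
t 6.22 pos [0.5277 0.0854 0.1311] hubframe grasp [-0.0564  0.0287  0.029 ] F hub [-0.83  0.24  0.28] w 0.0343 th -0.78 r 0.0407
shift tool /0.15 [ 0.    -0.025  0.002] 0.003724941080372006
[ 0.49100582  0.27160043 -0.5242696   0.08762478 -0.60495379 -1.92552072]
```

{"name": "arm_command", "arguments": {"rows": [{"x":0,"y":-0.025,"z":0,"wx":0,"wy":0,"wz":0,"grip":0.4},{"x":0,"y":0,"z":0,"wx":0,"wy":0,"wz":0,"grip":0},{"x":0,"y":0,"z":0,"wx":0,"wy":0,"wz":0,"grip":0},{"x":0,"y":0,"z":0,"wx":0,"wy":0,"wz":0,"grip":0},{"x":0,"y":0,"z":0,"wx":0,"wy":0,"wz":0,"grip":0},{"x":0,"y":0,"z":0,"wx":0,"wy":0,"wz":0,"grip":0},{"x":0,"y":0,"z":0,"wx":0,"wy":0,"wz":0,"grip":0}], "grip_force": 80}}

```text
time_s: 7.1
position: [0.5201, 0.0839, 0.1296]
tcp_rot: [1.909, 2.347, 0.205]
contact_force: [-3.8, 3.4, 2.4]
grip_width: 0.0147
```

```bash
cat >> h.py <<'E'
def circ(th0,th1,n,rad=.04):
    # rows in tool axes along the circle from commanded th0 to th1
    o,M,p,g=st(False)
    for a,b in zip(np.linspace(th0,th1,n+1)[:-1],np.linspace(th0,th1,n+1)[1:]):
        d=rad*((-np.sin(b)+np.sin(a))*EY+(np.cos(b)-np.cos(a))*EZ)
        print("%.2f"%b,(M.T@d/.15).round(4))
E
python3 - <<'E'
from h import *
o,M,p,g=st();print(M.round(3))
import math
circ(-.8,-.8-8*math.radians(7),8);
E
```

```text
t 7.1 pos [0.5201 0.0839 0.1296] hubframe grasp [-0.064   0.0287  0.0274] F hub [-3.    4.09  2.43] w 0.0147 th -0.808 r 0.0397
[[-0.204  0.964  0.169]
 [ 0.979  0.201  0.035]
 [ 0.     0.173 -0.985]]
-0.92 [ 0.0212 -0.0042  0.0243]
-1.04 [ 0.018  -0.0047  0.0267]
-1.17 [ 0.0146 -0.005   0.0287]
-1.29 [ 0.011  -0.0053  0.0302]
-1.41 [ 0.0071 -0.0055  0.0313]
-1.53 [ 0.0032 -0.0056  0.0319]
-1.66 [-0.0008 -0.0056  0.0321]
-1.78 [-0.0047 -0.0056  0.0317]
```

```bash
python3 - <<'E'
from h import *
import math
s=math.radians(28)
for k in range(14):
    print("call",k); circ(-.8-k*s,-.8-(k+1)*s,4)
E
```

```text
call 0
-0.92 [ 0.0212 -0.0042  0.0243]
-1.04 [ 0.018  -0.0047  0.0267]
-1.17 [ 0.0146 -0.005   0.0287]
-1.29 [ 0.011  -0.0053  0.0302]
call 1
-1.41 [ 0.0071 -0.0055  0.0313]
-1.53 [ 0.0032 -0.0056  0.0319]
-1.66 [-0.0008 -0.0056  0.0321]
-1.78 [-0.0047 -0.0056  0.0317]
call 2
-1.90 [-0.0086 -0.0054  0.0309]
-2.02 [-0.0124 -0.0052  0.0297]
-2.14 [-0.016  -0.0049  0.0279]
-2.27 [-0.0193 -0.0046  0.0258]
call 3
-2.39 [-0.0223 -0.0041  0.0233]
-2.51 [-0.0251 -0.0036  0.0205]
-2.63 [-0.0274 -0.0031  0.0173]
-2.75 [-0.0293 -0.0025  0.0139]
call 4
-2.88 [-0.0308 -0.0018  0.0103]
-3.00 [-0.0319 -0.0012  0.0065]
-3.12 [-0.0325 -0.0005  0.0026]
-3.24 [-0.0325  0.0002 -0.0013]
call 5
-3.37 [-0.0321  0.0009 -0.0052]
-3.49 [-0.0312  0.0015 -0.009 ]
-3.61 [-0.0299  0.0022 -0.0127]
-3.73 [-0.0281  0.0028 -0.0162]
call 6
-3.85 [-0.0259  0.0034 -0.0195]
-3.98 [-0.0233  0.0039 -0.0224]
-4.10 [-0.0203  0.0044 -0.025 ]
-4.22 [-0.0171  0.0048 -0.0273]
call 7
-4.34 [-0.0136  0.0051 -0.0291]
-4.47 [-0.0099  0.0054 -0.0306]
-4.59 [-0.006   0.0055 -0.0315]
-4.71 [-0.0021  0.0056 -0.032 ]
call 8
-4.83 [ 0.0019  0.0056 -0.032 ]
-4.95 [ 0.0058  0.0055 -0.0315]
-5.08 [ 0.0097  0.0054 -0.0306]
-5.20 [ 0.0134  0.0051 -0.0292]
call 9
-5.32 [ 0.0169  0.0048 -0.0274]
-5.44 [ 0.0202  0.0044 -0.0251]
-5.56 [ 0.0232  0.004  -0.0225]
-5.69 [ 0.0258  0.0035 -0.0196]
call 10
-5.81 [ 0.028   0.0029 -0.0163]
-5.93 [ 0.0298  0.0023 -0.0129]
-6.05 [ 0.0312  0.0017 -0.0092]
-6.18 [ 0.0321  0.001  -0.0054]
call 11
-6.30 [ 0.0325  0.0003 -0.0015]
-6.42 [ 0.0325 -0.0004  0.0024]
-6.54 [ 0.0319 -0.0011  0.0063]
-6.66 [ 0.0309 -0.0017  0.0101]
call 12
-6.79 [ 0.0294 -0.0024  0.0137]
-6.91 [ 0.0275 -0.003   0.0172]
-7.03 [ 0.0252 -0.0035  0.0203]
-7.15 [ 0.0225 -0.004   0.0232]
call 13
-7.28 [ 0.0194 -0.0045  0.0257]
-7.40 [ 0.0161 -0.0049  0.0279]
-7.52 [ 0.0125 -0.0052  0.0296]
-7.64 [ 0.0088 -0.0054  0.0309]
```

{"name": "arm_command", "arguments": {"rows": [{"x":0.0106,"y":-0.0021,"z":0.0122,"wx":0,"wy":0,"wz":0,"grip":0},{"x":0.0106,"y":-0.0021,"z":0.0122,"wx":0,"wy":0,"wz":0,"grip":0},{"x":0.009,"y":-0.0023,"z":0.0134,"wx":0,"wy":0,"wz":0,"grip":0},{"x":0.009,"y":-0.0023,"z":0.0134,"wx":0,"wy":0,"wz":0,"grip":0},{"x":0.0073,"y":-0.0025,"z":0.0143,"wx":0,"wy":0,"wz":0,"grip":0},{"x":0.0073,"y":-0.0025,"z":0.0143,"wx":0,"wy":0,"wz":0,"grip":0},{"x":0.0055,"y":-0.0026,"z":0.0151,"wx":0,"wy":0,"wz":0,"grip":0},{"x":0.0055,"y":-0.0026,"z":0.0151,"wx":0,"wy":0,"wz":0,"grip":0}]}}

```text
time_s: 8.1
position: [0.5181, 0.0939, 0.1142]
tcp_rot: [1.908, 2.347, 0.206]
contact_force: [-12.7, 6.5, 12.0]
grip_width: 0.0147
```

```bash
cat > s.py <<'E'
from h import *
o,M,p,g=st();F=np.array(o["contact_force"]);fy,fz=F@EY,F@EZ;th=np.arctan2(-(g@EY),g@EZ)
# tangential (increasing theta): (-cos, -sin); radial outward (-sin, cos)
ft=-np.cos(th)*fy-np.sin(th)*fz;fr=-np.sin(th)*fy+np.cos(th)*fz
print("Ft(+th dir) %.2f Fr %.2f"%(ft,fr), "tau",np.round(o["wrist_torque"],2))
open("log.txt","a").write(" ".join("%.4f"%v for v in (o["time_s"],*g,*F,th,ft,fr))+"\n")
E
python3 s.py
```

```text
t 8.1 pos [0.5181 0.0939 0.1142] hubframe grasp [-0.064   0.0388  0.012 ] F hub [-11.09   8.96  12.03] w 0.0147 th -1.27 r 0.0407
Ft(+th dir) 8.84 Fr 12.13 tau [1.76 2.93 0.47]
```

{"name": "arm_command", "arguments": {"rows": [{"x":0.0046,"y":-0.0038,"z":0.0157,"wx":0,"wy":0,"wz":0,"grip":0},{"x":0.0046,"y":-0.0038,"z":0.0157,"wx":0,"wy":0,"wz":0,"grip":0},{"x":0.0026,"y":-0.0038,"z":0.016,"wx":0,"wy":0,"wz":0,"grip":0},{"x":0.0026,"y":-0.0038,"z":0.016,"wx":0,"wy":0,"wz":0,"grip":0},{"x":0.0006,"y":-0.0038,"z":0.016,"wx":0,"wy":0,"wz":0,"grip":0},{"x":0.0006,"y":-0.0038,"z":0.016,"wx":0,"wy":0,"wz":0,"grip":0},{"x":-0.0014,"y":-0.0038,"z":0.0159,"wx":0,"wy":0,"wz":0,"grip":0},{"x":-0.0014,"y":-0.0038,"z":0.0159,"wx":0,"wy":0,"wz":0,"grip":0}]}}

```text
time_s: 9.1
position: [0.5176, 0.0961, 0.0947]
tcp_rot: [1.906, 2.347, 0.209]
contact_force: [-7.9, 7.1, 9.9]
grip_width: 0.0147
```

```bash
python3 s.py
```

```text
t 9.1 pos [0.5176 0.0961 0.0947] hubframe grasp [-0.064   0.0411 -0.0075] F hub [-6.28  8.5   9.86] w 0.0147 th -1.75 r 0.0418
Ft(+th dir) 11.22 Fr 6.60 tau [1.72 2.11 0.42]
```

{"name": "arm_command", "arguments": {"rows": [{"x":-0.0038,"y":-0.0034,"z":0.0155,"wx":0,"wy":0,"wz":0,"grip":0},{"x":-0.0038,"y":-0.0034,"z":0.0155,"wx":0,"wy":0,"wz":0,"grip":0},{"x":-0.0057,"y":-0.0033,"z":0.0148,"wx":0,"wy":0,"wz":0,"grip":0},{"x":-0.0057,"y":-0.0033,"z":0.0148,"wx":0,"wy":0,"wz":0,"grip":0},{"x":-0.0075,"y":-0.0032,"z":0.014,"wx":0,"wy":0,"wz":0,"grip":0},{"x":-0.0075,"y":-0.0032,"z":0.014,"wx":0,"wy":0,"wz":0,"grip":0},{"x":-0.0092,"y":-0.003,"z":0.0129,"wx":0,"wy":0,"wz":0,"grip":0},{"x":-0.0092,"y":-0.003,"z":0.0129,"wx":0,"wy":0,"wz":0,"grip":0}]}}

```text
time_s: 10.1
position: [0.5191, 0.0891, 0.0769]
tcp_rot: [1.905, 2.347, 0.212]
contact_force: [-6.9, 10.1, 5.4]
grip_width: 0.0145
```

```bash
python3 s.py
```

```text
t 10.1 pos [0.5191 0.0891 0.0769] hubframe grasp [-0.064   0.034  -0.0252] F hub [-4.69 11.29  5.42] w 0.0145 th -2.209 r 0.0423
Ft(+th dir) 11.08 Fr 5.84 tau [2.68 1.97 0.59]
```

{"name": "arm_command", "arguments": {"rows": [{"x":-0.011,"y":-0.0025,"z":0.012,"wx":0,"wy":0,"wz":0,"grip":0},{"x":-0.011,"y":-0.0025,"z":0.012,"wx":0,"wy":0,"wz":0,"grip":0},{"x":-0.0124,"y":-0.0022,"z":0.0106,"wx":0,"wy":0,"wz":0,"grip":0},{"x":-0.0124,"y":-0.0022,"z":0.0106,"wx":0,"wy":0,"wz":0,"grip":0},{"x":-0.0135,"y":-0.002,"z":0.009,"wx":0,"wy":0,"wz":0,"grip":0},{"x":-0.0135,"y":-0.002,"z":0.009,"wx":0,"wy":0,"wz":0,"grip":0},{"x":-0.0145,"y":-0.0017,"z":0.0073,"wx":0,"wy":0,"wz":0,"grip":0},{"x":-0.0145,"y":-0.0017,"z":0.0073,"wx":0,"wy":0,"wz":0,"grip":0}]}}

```text
time_s: 11.1
position: [0.5222, 0.0744, 0.0644]
tcp_rot: [1.905, 2.347, 0.213]
contact_force: [-4.8, 12.4, -1.5]
grip_width: 0.0148
```

```bash
python3 s.py
```

```text
t 11.1 pos [0.5222 0.0744 0.0644] hubframe grasp [-0.064   0.019  -0.0378] F hub [-2.15 13.13 -1.53] w 0.0148 th -2.676 r 0.0423
Ft(+th dir) 11.04 Fr 7.25 tau [3.14 1.46 0.76]
```

{"name": "arm_command", "arguments": {"rows": [{"x":-0.0152,"y":-0.001,"z":0.0058,"wx":0,"wy":0,"wz":0,"grip":0},{"x":-0.0152,"y":-0.001,"z":0.0058,"wx":0,"wy":0,"wz":0,"grip":0},{"x":-0.016,"y":-0.0007,"z":0.0039,"wx":0,"wy":0,"wz":0,"grip":0},{"x":-0.016,"y":-0.0007,"z":0.0039,"wx":0,"wy":0,"wz":0,"grip":0},{"x":-0.0163,"y":-0.0004,"z":0.0018,"wx":0,"wy":0,"wz":0,"grip":0},{"x":-0.0163,"y":-0.0004,"z":0.0018,"wx":0,"wy":0,"wz":0,"grip":0},{"x":-0.0163,"y":0,"z":-0.0004,"wx":0,"wy":0,"wz":0,"grip":0},{"x":-0.0163,"y":0,"z":-0.0004,"wx":0,"wy":0,"wz":0,"grip":0}]}}

```text
time_s: 12.1
position: [0.5262, 0.0553, 0.0604]
tcp_rot: [1.905, 2.347, 0.212]
contact_force: [-0.2, 9.7, -5.0]
grip_width: 0.0148
```

```bash
python3 s.py
```

```text
t 12.1 pos [0.5262 0.0553 0.0604] hubframe grasp [-0.0639 -0.0006 -0.0417] F hub [ 1.76  9.57 -4.99] w 0.0148 th 3.127 r 0.0417
Ft(+th dir) 9.64 Fr 4.85 tau [2.5  0.62 0.52]
```

{"name": "arm_command", "arguments": {"rows": [{"x":-0.0161,"y":0.0003,"z":-0.0023,"wx":0,"wy":0,"wz":0,"grip":0},{"x":-0.0161,"y":0.0003,"z":-0.0023,"wx":0,"wy":0,"wz":0,"grip":0},{"x":-0.0157,"y":0.0007,"z":-0.0042,"wx":0,"wy":0,"wz":0,"grip":0},{"x":-0.0157,"y":0.0007,"z":-0.0042,"wx":0,"wy":0,"wz":0,"grip":0},{"x":-0.015,"y":0.001,"z":-0.0062,"wx":0,"wy":0,"wz":0,"grip":0},{"x":-0.015,"y":0.001,"z":-0.0062,"wx":0,"wy":0,"wz":0,"grip":0},{"x":-0.0141,"y":0.0013,"z":-0.008,"wx":0,"wy":0,"wz":0,"grip":0},{"x":-0.0141,"y":0.0013,"z":-0.008,"wx":0,"wy":0,"wz":0,"grip":0}]}}

```text
time_s: 13.1
position: [0.5302, 0.0366, 0.0665]
tcp_rot: [1.906, 2.346, 0.211]
contact_force: [3.5, 5.3, -7.4]
grip_width: 0.0152
```

```bash
python3 s.py
```

```text
t 13.1 pos [0.5302 0.0366 0.0665] hubframe grasp [-0.0638 -0.0196 -0.0356] F hub [ 4.51  4.52 -7.36] w 0.0152 th 2.638 r 0.0407
Ft(+th dir) 7.51 Fr 4.26 tau [ 1.23 -0.19  0.26]
```

{"name": "arm_command", "arguments": {"rows": [{"x":-0.0131,"y":0.0021,"z":-0.0096,"wx":0,"wy":0,"wz":0,"grip":0},{"x":-0.0131,"y":0.0021,"z":-0.0096,"wx":0,"wy":0,"wz":0,"grip":0},{"x":-0.0118,"y":0.0024,"z":-0.0111,"wx":0,"wy":0,"wz":0,"grip":0},{"x":-0.0118,"y":0.0024,"z":-0.0111,"wx":0,"wy":0,"wz":0,"grip":0},{"x":-0.0103,"y":0.0026,"z":-0.0124,"wx":0,"wy":0,"wz":0,"grip":0},{"x":-0.0103,"y":0.0026,"z":-0.0124,"wx":0,"wy":0,"wz":0,"grip":0},{"x":-0.0087,"y":0.0028,"z":-0.0136,"wx":0,"wy":0,"wz":0,"grip":0},{"x":-0.0087,"y":0.0028,"z":-0.0136,"wx":0,"wy":0,"wz":0,"grip":0}]}}

```text
time_s: 14.1
position: [0.5331, 0.0228, 0.0816]
tcp_rot: [1.907, 2.346, 0.208]
contact_force: [3.7, 3.4, -4.0]
grip_width: 0.0147
```

```bash
python3 s.py
```

```text
t 14.1 pos [0.5331 0.0228 0.0816] hubframe grasp [-0.0637 -0.0337 -0.0205] F hub [ 4.26  2.55 -3.95] w 0.0147 th 2.116 r 0.0395
Ft(+th dir) 4.70 Fr -0.13 tau [ 0.78 -0.36  0.22]
```

{"name": "arm_command", "arguments": {"rows": [{"x":-0.0068,"y":0.003,"z":-0.0146,"wx":0,"wy":0,"wz":0,"grip":0},{"x":-0.0068,"y":0.003,"z":-0.0146,"wx":0,"wy":0,"wz":0,"grip":0},{"x":-0.005,"y":0.0031,"z":-0.0153,"wx":0,"wy":0,"wz":0,"grip":0},{"x":-0.005,"y":0.0031,"z":-0.0153,"wx":0,"wy":0,"wz":0,"grip":0},{"x":-0.003,"y":0.0032,"z":-0.0158,"wx":0,"wy":0,"wz":0,"grip":0},{"x":-0.003,"y":0.0032,"z":-0.0158,"wx":0,"wy":0,"wz":0,"grip":0},{"x":-0.001,"y":0.0032,"z":-0.016,"wx":0,"wy":0,"wz":0,"grip":0},{"x":-0.001,"y":0.0032,"z":-0.016,"wx":0,"wy":0,"wz":0,"grip":0}]}}

```text
time_s: 15.1
position: [0.5341, 0.0182, 0.1004]
tcp_rot: [1.908, 2.346, 0.207]
contact_force: [2.2, 4.8, -4.3]
grip_width: 0.0143
```

```bash
python3 s.py
```

```text
t 15.1 pos [0.5341 0.0182 0.1004] hubframe grasp [-0.0637 -0.0385 -0.0017] F hub [ 3.1   4.28 -4.27] w 0.0143 th 1.615 r 0.0385
Ft(+th dir) 4.46 Fr -4.09 tau [ 1.2  -0.16  0.33]
```

{"name": "arm_command", "arguments": {"rows": [{"x":0.0016,"y":0.003,"z":-0.016,"wx":0,"wy":0,"wz":0,"grip":0},{"x":0.0016,"y":0.003,"z":-0.016,"wx":0,"wy":0,"wz":0,"grip":0},{"x":0.0035,"y":0.003,"z":-0.0158,"wx":0,"wy":0,"wz":0,"grip":0},{"x":0.0035,"y":0.003,"z":-0.0158,"wx":0,"wy":0,"wz":0,"grip":0},{"x":0.0055,"y":0.0029,"z":-0.0153,"wx":0,"wy":0,"wz":0,"grip":0},{"x":0.0055,"y":0.0029,"z":-0.0153,"wx":0,"wy":0,"wz":0,"grip":0},{"x":0.0072,"y":0.0028,"z":-0.0147,"wx":0,"wy":0,"wz":0,"grip":0},{"x":0.0072,"y":0.0028,"z":-0.0147,"wx":0,"wy":0,"wz":0,"grip":0}]}}

```text
time_s: 16.1
position: [0.533, 0.0231, 0.1192]
tcp_rot: [1.908, 2.346, 0.206]
contact_force: [2.3, -0.9, -1.9]
grip_width: 0.0144
```

```bash
python3 s.py
```

```text
t 16.1 pos [0.533  0.0231 0.1192] hubframe grasp [-0.0637 -0.0335  0.0171] F hub [ 2.08 -1.36 -1.94] w 0.0144 th 1.098 r 0.0376
Ft(+th dir) 2.35 Fr 0.33 tau [-0.26 -0.22 -0.02]
```

{"name": "arm_command", "arguments": {"rows": [{"x":0.0087,"y":0.0026,"z":-0.0136,"wx":0,"wy":0,"wz":0,"grip":0},{"x":0.0087,"y":0.0026,"z":-0.0136,"wx":0,"wy":0,"wz":0,"grip":0},{"x":0.0103,"y":0.0024,"z":-0.0125,"wx":0,"wy":0,"wz":0,"grip":0},{"x":0.0103,"y":0.0024,"z":-0.0125,"wx":0,"wy":0,"wz":0,"grip":0},{"x":0.0117,"y":0.0021,"z":-0.0112,"wx":0,"wy":0,"wz":0,"grip":0},{"x":0.0117,"y":0.0021,"z":-0.0112,"wx":0,"wy":0,"wz":0,"grip":0},{"x":0.013,"y":0.0018,"z":-0.0097,"wx":0,"wy":0,"wz":0,"grip":0},{"x":0.013,"y":0.0018,"z":-0.0097,"wx":0,"wy":0,"wz":0,"grip":0}]}}

```text
time_s: 17.1
position: [0.5303, 0.0361, 0.1335]
tcp_rot: [1.909, 2.346, 0.205]
contact_force: [-1.5, -4.9, 2.4]
grip_width: 0.0144
```

```bash
python3 s.py; python3 - <<'E'
from kin import *
L=np.loadtxt("log.txt");y=L[:,1:4]@EY;z=L[:,3]
A=np.c_[2*y,2*z,np.ones(len(y))];c=np.linalg.lstsq(A,y*y+z*z,rcond=None)[0];print(c[:2],np.sqrt(c[2]+c[0]**2+c[1]**2))
E
```

```text
t 17.1 pos [0.5303 0.0361 0.1335] hubframe grasp [-0.0638 -0.0202  0.0314] F hub [-2.44 -4.55  2.42] w 0.0144 th 0.571 r 0.0373
Ft(+th dir) 2.52 Fr 4.50 tau [-1.31  0.58 -0.2 ]
[ 0.00154542 -0.00192736] 0.039885642068271
```

{"name": "arm_command", "arguments": {"rows": [{"x":0.0139,"y":0.0014,"z":-0.0085,"wx":0,"wy":0,"wz":0,"grip":0},{"x":0.0139,"y":0.0014,"z":-0.0085,"wx":0,"wy":0,"wz":0,"grip":0},{"x":0.0148,"y":0.0011,"z":-0.0069,"wx":0,"wy":0,"wz":0,"grip":0},{"x":0.0148,"y":0.0011,"z":-0.0069,"wx":0,"wy":0,"wz":0,"grip":0},{"x":0.0155,"y":0.0008,"z":-0.005,"wx":0,"wy":0,"wz":0,"grip":0},{"x":0.0155,"y":0.0008,"z":-0.005,"wx":0,"wy":0,"wz":0,"grip":0},{"x":0.016,"y":0.0004,"z":-0.0031,"wx":0,"wy":0,"wz":0,"grip":0},{"x":0.016,"y":0.0004,"z":-0.0031,"wx":0,"wy":0,"wz":0,"grip":0}]}}

```text
time_s: 18.1
position: [0.5265, 0.054, 0.1401]
tcp_rot: [1.909, 2.346, 0.206]
contact_force: [-1.3, -2.8, -1.3]
grip_width: 0.0151
```

```bash
python3 s.py
```

```text
t 18.1 pos [0.5265 0.054  0.1401] hubframe grasp [-0.0638 -0.0019  0.038 ] F hub [-1.9  -2.51 -1.31] w 0.0151 th 0.049 r 0.038
Ft(+th dir) 2.58 Fr -1.19 tau [-0.97  0.97 -0.09]
```

{"name": "arm_command", "arguments": {"rows": [{"x":0.0163,"y":0,"z":-0.0008,"wx":0,"wy":0,"wz":0,"grip":0},{"x":0.0163,"y":0,"z":-0.0008,"wx":0,"wy":0,"wz":0,"grip":0},{"x":0.0163,"y":-0.0004,"z":0.0012,"wx":0,"wy":0,"wz":0,"grip":0},{"x":0.0163,"y":-0.0004,"z":0.0012,"wx":0,"wy":0,"wz":0,"grip":0},{"x":0.016,"y":-0.0008,"z":0.0032,"wx":0,"wy":0,"wz":0,"grip":0},{"x":0.016,"y":-0.0008,"z":0.0032,"wx":0,"wy":0,"wz":0,"grip":0},{"x":0.0155,"y":-0.0011,"z":0.005,"wx":0,"wy":0,"wz":0,"grip":0},{"x":0.0155,"y":-0.0011,"z":0.005,"wx":0,"wy":0,"wz":0,"grip":0}]}}

```text
time_s: 19.1
position: [0.5227, 0.0723, 0.1375]
tcp_rot: [1.908, 2.345, 0.205]
contact_force: [1.0, -7.2, -6.6]
grip_width: 0.0144
```

```bash
python3 s.py
```

```text
t 19.1 pos [0.5227 0.0723 0.1375] hubframe grasp [-0.0639  0.0168  0.0354] F hub [-0.51 -7.25 -6.6 ] w 0.0144 th -0.443 r 0.0392
Ft(+th dir) 3.72 Fr -9.07 tau [-2.1   0.29 -0.36]
```

{"name": "arm_command", "arguments": {"rows": [{"x":0.0143,"y":-0.0013,"z":0.0077,"wx":0,"wy":0,"wz":0,"grip":0},{"x":0.0143,"y":-0.0013,"z":0.0077,"wx":0,"wy":0,"wz":0,"grip":0},{"x":0.0133,"y":-0.0016,"z":0.0093,"wx":0,"wy":0,"wz":0,"grip":0},{"x":0.0133,"y":-0.0016,"z":0.0093,"wx":0,"wy":0,"wz":0,"grip":0},{"x":0.0121,"y":-0.0019,"z":0.0108,"wx":0,"wy":0,"wz":0,"grip":0},{"x":0.0121,"y":-0.0019,"z":0.0108,"wx":0,"wy":0,"wz":0,"grip":0},{"x":0.0108,"y":-0.0022,"z":0.012,"wx":0,"wy":0,"wz":0,"grip":0},{"x":0.0108,"y":-0.0022,"z":0.012,"wx":0,"wy":0,"wz":0,"grip":0}]}}

```text
time_s: 20.1
position: [0.5196, 0.087, 0.1267]
tcp_rot: [1.908, 2.345, 0.206]
contact_force: [-3.4, -7.1, 3.3]
grip_width: 0.0149
```

```bash
python3 s.py; python3 - <<'E'
from kin import *
L=np.loadtxt("log.txt");y=L[:,1:4]@EY;z=L[:,3]
A=np.c_[2*y,2*z,np.ones(len(y))];c=np.linalg.lstsq(A,y*y+z*z,rcond=None)[0];print(c[:2],np.sqrt(c[2]+c[0]**2+c[1]**2))
y0,z0=c[:2]
th=np.unwrap(np.arctan2(-(y-y0),z-z0));F=L[:,4:7];fy=F@EY;fz=F[:,2]
ft=-np.cos(th)*fy-np.sin(th)*fz
print(np.c_[th,ft].round(2).tolist())
def fit(i):
    B=np.c_[np.ones(len(th)),np.cos(th),np.sin(th)][i];s=np.linalg.lstsq(B,ft[i],rcond=None)[0];return s,ft[i]-B@s
s,rs=fit(slice(None));print(s,np.hypot(*s[1:]),rs.round(2))
# load torque on rotor (+th) = A sin(th+phi) when heavy at angle th+phi from up; F on tool from load is +that/r
phi=np.arctan2(s[1],s[2]);print("phi",phi,"target th (mod 2pi)",np.pi-phi, [np.pi-phi+k*2*np.pi for k in(-2,-1,0)])
for j in range(len(th)):
    i=[k for k in range(len(th)) if k!=j];q,_=fit(i);print(round(np.arctan2(q[1],q[2]),3),end=" ")
E
```

```text
t 20.1 pos [0.5196 0.087  0.1267] hubframe grasp [-0.064   0.0319  0.0246] F hub [-4.75 -6.3   3.34] w 0.0149 th -0.914 r 0.0402
Ft(+th dir) 6.49 Fr -2.94 tau [-1.98  1.27 -0.22]
[ 0.00160482 -0.00180087] 0.03995801155679166
[[-1.22, 8.17], [-1.71, 10.97], [-2.2, 11.0], [-2.69, 11.16], [-3.2, 9.83], [-3.7, 7.75], [-4.23, 4.68], [-4.71, 4.26], [-5.21, 2.36], [-5.7, 2.47], [-6.2, 2.62], [-6.67, 4.21], [-7.14, 6.66]]
[ 6.63050166 -3.42667567 -3.11852701] 4.633283595423143 [-0.19  0.76 -0.16  0.09 -0.05 -0.12 -0.79  0.76  0.1   0.42 -0.32 -0.42
 -0.06]
phi -2.309149149681655 target th (mod 2pi) 5.450741803271448 [np.float64(-7.115628811087724), np.float64(-0.8324435039081379), np.float64(5.450741803271448)]
-2.316 -2.29 -2.31 -2.31 -2.307 -2.304 -2.275 -2.333 -2.311 -2.307 -2.317 -2.325 -2.312
```

{"name": "arm_command", "arguments": {"rows": [{"x":0,"y":0,"z":0,"wx":0,"wy":0,"wz":0,"grip":0},{"x":0,"y":0,"z":0,"wx":0,"wy":0,"wz":0,"grip":0},{"x":0,"y":0,"z":0,"wx":0,"wy":0,"wz":0,"grip":0},{"x":0,"y":0,"z":0,"wx":0,"wy":0,"wz":0,"grip":0},{"x":0,"y":0,"z":0,"wx":0,"wy":0,"wz":0,"grip":0},{"x":0,"y":0,"z":0,"wx":0,"wy":0,"wz":0,"grip":0},{"x":0,"y":0,"z":0,"wx":0,"wy":0,"wz":0,"grip":0},{"x":0,"y":0,"z":0,"wx":0,"wy":0,"wz":0,"grip":0}]}}

```text
time_s: 21.1
position: [0.5195, 0.0873, 0.1264]
tcp_rot: [1.908, 2.346, 0.206]
contact_force: [-3.1, -5.0, 1.1]
grip_width: 0.0142
```

```bash
python3 - <<'E'
from h import *
o,M,p,g=st();print("th true",np.arctan2(-(g@EY-.0016),g@EZ+.0018)-2*np.pi,np.abs(o["qd"]).max())
d=cams.capture("side");cv2.imwrite("pics/side3.png",cv2.resize(d["pixels"][100:340,180:480],None,fx=2.3,fy=2.3))
for t in ["piston_1_mid","con_rod_mid"]: print(t,[(np.round(q["location"],3),round(q["score"],2)) for q in cams.spot_in(d,t)[:2]])
E
```

```text
t 21.1 pos [0.5195 0.0873 0.1264] hubframe grasp [-0.064   0.0322  0.0242] F hub [-4.09 -4.23  1.12] w 0.0142 th -0.925 r 0.0403
th true -7.148467164929969 0.0015065398153674002
piston_1_mid [(array([0.468, 0.354, 0.037]), 0.92)]
con_rod_mid [(array([0.35 , 0.346, 0.015]), 0.94)]
```

View pics/side3.png

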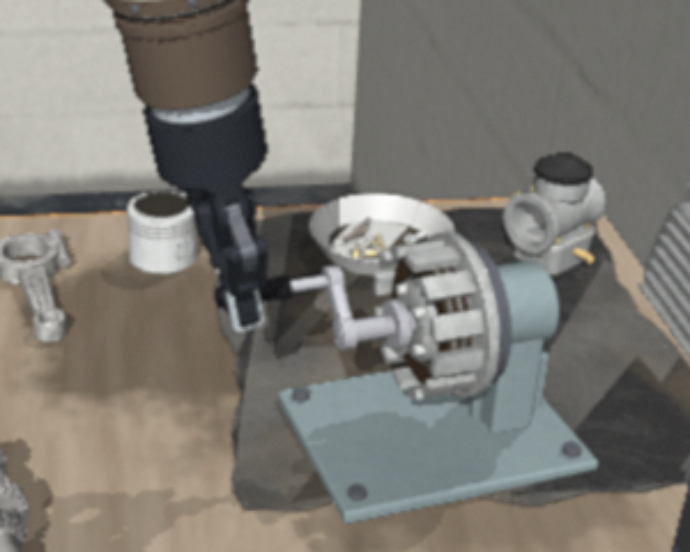

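```bash
python3 -c "
from h import *
print(order.finish_job()); st()"
```

```text
the job is handed in; nothing more can be done
None
the job is handed in; nothing more can be done
```

I gripped the crank handle with the tool tilted about 10° and turned the basket slowly counter-clockwise. It went from about −0.80 to −7.15 rad, one full turn, at roughly 0.5 rad/s. I logged the force on the grip at 13 points along the way.

- **Heavy side:** The force fit gave an even drag of 6.6 N at the grip (about 0.265 N m, against 0.26 given) and a load of 4.6 N (about 0.185 N m, inside the 0.16 to 0.22 range). The fit puts the heavy side straight down at −7.12 rad, or about −7.22 if I allow for the force sensor's zero offset.
- **Final position:** I stopped at −7.15 rad, so the estimated error is at most about 4–5° of the 20° allowed. The finish is close to the starting angle because the heavy side was already nearly down at the start.
- **Last checks:** The arm was at rest, with joint speeds under 0.002 rad/s. The fingers were closed on the handle at 14 mm with 80 N commanded, and the last picture shows them on it. The piston and connecting rod were detected within about 5 mm of where they started. I handed the job in at about 21 s.
- **Problems on the way:** I had to open and regrip once at the start, because the first 20° tilt would have run a wrist joint out of range partway round. The hub position I took from the pictures was about 2 mm off, which showed as side forces of up to about 12 N on the handle, and I corrected for these as I went. I did not cross-check the force fit by turning the other way.

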